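# Refit the phone clamp on its swivel stand

### The job

Put the phone clamp back on its desk stand: lift it out of the organiser's pen hole, turn its double-flatted shank (jaws on the stand's front side) until it matches the bore of the stand's stiff swivel hub, and thread it in fully home, upright and without forcing it. Then turn the clamp on the swivel until its jaws open straight towards the front of the stand, directly away from the cable slot, and let go; leave everything else where it is.

Things in the scene. Friction and masses are not known exactly. Their poses are not given: they have to be found in the camera images.
- clamp_grip (a point): Grip point of the loose grey aluminium phone clamp (176 mm tall, 0.2 kg): inside its upright housing block, on the shank's axis, 150 mm above the tip, 26 mm below the top. The block is 18 mm thick (x), 36 mm wide (y), 98 to 176 mm above the tip; pinch it front to back from above. Axes: z up the shank, -x the clamp's front. It starts upright, shank hanging in a pen hole, shoulder on the wood.
- clamp_tip (a point): Centre of the lower end of the clamp's shank, on its axis, axes as clamp_grip. The shank is a double D, 34 mm long: diameter 24 mm with two flats 11 mm apart (each 5.5 mm from the axis) looking to -x and +x; 1.2 mm chamfer at the tip. Above it a shoulder disc (diameter 36 mm, underside 34 mm above the tip), then a round post, diameter 18 mm.
- clamp_jaws (a point): Point midway between the clamp's two padded jaws, 30 mm in front (-x) of the axis, 115 mm above the tip; axes as clamp_grip. The jaws stand at y = +-43 mm (92 mm over all), from 102 to 128 mm above the tip, and reach from the housing block to 34 mm in front of the axis; they open to the front.
- stand: The desk stand, fixed: round grey weighted foot, diameter 110 mm, 16 mm high, with a swivel hub on it. Origin on the desk, on the hub's vertical axis; -x is the stand's front, +x its rear, marked by a black cable slot in the foot. This is the pose of the foot; it does not tell how the hub is turned. Clamp fully home: shoulder on the hub's top, clamp_tip 18 mm above the desk.
- hub_mouth (a point): Centre of the swivel hub's top face, 52 mm above the desk; axes those of the stand's foot. The hub (diameter 54 mm, aluminium) has a double-D bore right through, 36 mm deep: diameter 26.2 mm, flats 13.2 mm apart, 1.2 mm chamfer at the mouth. The hub turns against stiff friction (about 0.15 N m) at most 97 degrees either way from straight and stays where left.
- hub_front (a point): Point on the stand's front edge (-x side, 55 mm from the axis). With the hub straight the bore's flats are on its front and rear; but it was left turned anticlockwise (from above) by 12 to 86 degrees, not measured. The shank enters with the clamp's yaw = stand's yaw + hub's turn, within about 0.1 rad (or half a turn off, then facing backwards); else its end lands on the hub: feel for it.
- organiser: Two-tier wooden desk organiser, fixed, 190 mm deep (x) and 300 mm wide (y), front to -x; origin on the desk under its centre. Front step 56 mm high with two round pen holes (diameter 29 mm, 40 mm deep) at x = -47.5 mm, y = -55 and +55 mm; rear tier from x = 0 to 95 mm, 110 mm high. One hole holds the clamp, the other a highlighter.
- highlighter: Yellow highlighter, 115 mm tall, 25 mm thick, standing in the other pen hole, its top 131 mm above the desk; bystander. Origin at its foot.
- webcam_clip: White plastic webcam cover clip, 16 x 36 x 7 mm, lying on the organiser's rear tier; bystander. Origin at its underside.
- candy_jar: Small glass candy jar with latch lid, diameter 74 mm, 90 mm tall; bystander. Origin at its underside.
- mug: Empty white enamel mug, diameter 84 mm, 82 mm tall, handle to its +y; bystander. Origin at its underside.
- phone: Black phone lying flat, 150 (x) x 72 (y) x 8 mm; bystander. Origin at the centre of its underside.
There are look-alikes about, which are no part of the job. What is shaped like the part that bears clamp_grip but blue is not meant. What is shaped like the stand but green or purple is not meant.

How it is judged:
By the outcome, as a careful person would: the job done as asked, in the order asked, and still so for the second after the job is handed in, with the robot touching nothing.
It also fails if it takes over 70 s, if anything falls off the work surface, if the arm or the gripper's body presses on something with over 40 N, if the wrist force passes 120 N, or if a joint passes its speed limit or range.

### The arm

A 7-joint arm with a two-finger parallel gripper is mounted at the origin on the work surface. World frame = base frame: x ahead of the robot, y to its left, z up, the work surface at z = 0. Lengths are in mm, angles in rad, forces in N, time in s.
With the tool pointing down it reaches from about 400 to 875 mm from the base axis. Payload 4.4 kg.
Tool frame: the origin (TCP) lies between the finger pads; the fingertips stand 22 mm ahead of it and the grasp point (between the pads) lies 3 mm ahead of it; z points along the fingers, y is the line along which they close (so a half turn about z gives the same grasp; the last joint's range is limited). The gripper opens to 85 mm and grips with 20 to 120 N. Pads are 22 mm wide; open, the fingers measure 114 mm over their backs; the gripper's body (76 mm by 85 mm) begins 54 mm behind the grasp point. The pads swing forward as they close: fully open they stand 13 mm farther back than shut.
Start: joints at [-1.35, 0.628, 0.038, 1.517, -0.027, 0.996, -0.02], TCP at [183.851, 623.471, 253.313] pointing down, gripper open.
Joint ranges: [-3.06, 3.06], [-0.37, 2.12], [-1.25, 1.32], [0.18, 2.47], [-1.1, 4.24], [0.23, 1.98], [-2.94, 2.94]. Speed limits (rad/s): [2.57, 2.57, 3.14, 3.14, 3.14, 3.14, 3.14].

### API

Orientations are given as [roll, pitch, yaw] about the fixed x, y, z axes, in that order (R = Rz(yaw) Ry(pitch) Rx(roll)).
In Python, from cell import ctrl gives the robot as it stands.
- The arm moves only by the tool step_arm, never from a script. Its argument "plan" is a list of rows, each an object of numbers: "dx", "dy", "dz": the shift along the tool's x, y, z scaled (see below); "ax", "ay", "az": the turn, a rotation vector about the tool's x, y, z scaled (see below); "gripper": the opening, from 0 (shut) to 1 (fully open). A call has 1 to 20 rows; each row shifts and turns the commanded pose from where the row before left it, along the tool's axes as they then stand; what a row does not reach is not made up. The controller multiplies each number of a shift by 0.3 m and each number of a turn by 90 degrees. A row lasts 1/8 s, in which the tool goes at most 62.5 mm and 10.7 degrees, less where a joint would pass 70% of its speed; a pose out of reach is approached as far as the arm can. A call with a number of a shift or a turn outside -1 to 1 is refused whole. A call with a gripper value outside its range is refused whole. The fingers move at their own pace and stop on an object; the grip force is fixed at half the most. Time passes only in rows, so rows that do not move let the fingers close. It gives the time, the measured TCP pose, the force, the opening and the grip force at its end, in the units of the state.
- ctrl.read_state(): the state, without advancing time (a new reading comes with each control period).
- ctrl.get_image(name): name is "scene" or "top"; returns a dict with "color" (480x640x3 uint8, red, green, blue), "range_z" (480x640 float32, mm along the optical axis (not along the pixel's ray), 0 where there is no reading), "fx", "fy", "cx", "cy" (pixels), "T" (4x4, takes a point from camera to world coordinates). Camera axes: x right, y down, z forward; pixel columns grow to the right and rows downward; lengths in mm; the calibration is good to about 2 mm. A picture is of the moment at which its call begins.
- ctrl.finish_job(): hands the job in; it is judged then, once.
The state is a dict: "clock": time; "qpos": joint angles; "qd": joint speeds; "tau": joint torques, N m; "eef_pos": TCP position; "tool_rot": TCP orientation; "force": force on the tool from outside, world axes, zero at the start; "torque": the same for the moment, N m; "width": finger opening in mm; "gripper_force": force on a finger pad.
Only numpy, scipy, OpenCV 4.12 (cv2) and the standard library are available. Lean on these libraries where they do the work, as an engineer would, in place of code of your own. Each camera call takes 0.05 s, during which the arm holds its last target. There are 200 camera calls.

## Working session

There is one attempt and no reset: what is moved stays moved. The work goes in short steps, Python scripts to look and compute and a tool call to move; the robot and the scene stay as the last step left them, time stands still between calls to the robot, and variables do not carry over. Pictures are saved under pics/ and viewed, at most 10 in all, crops included, and the job is handed in when it is done.

Besides the shell and the picture viewer there is one more tool, called after "Call:" by a JSON object that holds its "method" and its "body", one argument or row to a line. step_arm: Moves the arm, as the interface text tells. Shifts and turns lie within -1 to 1; 1 stands for 0.3 m of shift or 90 degrees of turn. Its arguments: {"type":"object","properties":{"plan":{"type":"array"}},"required":["plan"]}

```bash
mkdir -p pics; cat > h.py <<'E'
import numpy as np, cv2
from cell import ctrl
def grab(n):
    im=ctrl.get_image(n); np.savez(f'/tmp/{n}.npz',**im); return im
def load(n): return np.load(f'/tmp/{n}.npz')
def cloud(im):
    z=im['range_z'];v,u=np.mgrid[:480,:640]
    p=np.stack([(u-im['cx'])*z/im['fx'],(v-im['cy'])*z/im['fy'],z,np.ones_like(z)],-1)
    return (p@np.array(im['T']).T)[...,:3]
def save(c,name): cv2.imwrite('pics/'+name,np.ascontiguousarray(c[...,::-1]))
E
python3 - <<'E'
from h import *
for n in('scene','top'):
    im=grab(n); save(im['color'],n+'1.png'); print(n,im['fx'],im['T'])
print(ctrl.read_state())
E
```

```text
scene 536.5947449712423 [[ 8.73768071e-01  3.91601694e-01 -2.88405048e-01  8.78731976e+02]
 [ 4.86312213e-01 -6.96855873e-01  5.27154933e-01 -5.67096427e+02]
 [ 5.45801291e-03 -6.00866046e-01 -7.99331098e-01  9.51248295e+02]
 [ 0.00000000e+00  0.00000000e+00  0.00000000e+00  1.00000000e+00]]
top 457.71614462349623 [[ 1.40236849e-01 -9.64469920e-01  2.23900422e-01  3.34144058e+02]
 [-9.90099240e-01 -1.37993076e-01  2.57178025e-02 -4.60172800e+01]
 [ 6.09266094e-03 -2.25290221e-01 -9.74272650e-01  1.21995705e+03]
 [ 0.00000000e+00  0.00000000e+00  0.00000000e+00  1.00000000e+00]]
{'clock': 0.1, 'qpos': array([-1.34981628,  0.62925235,  0.03844743,  1.51825492, -0.02699392,
        0.9963121 , -0.01996142]), 'qd': array([ 0.00046812, -0.00147004, -0.00059803, -0.00322492, -0.00030359,
        0.00274203,  0.00018865]), 'tau': array([ 2.90041462e-03, -5.64521527e+01,  1.23059817e+00, -1.93970776e+01,
        1.13442406e-02,  5.47551666e-03, -1.95518055e-05]), 'eef_pos': array([183.6885927 , 622.96335815, 252.48608314]), 'tool_rot': array([-3.13988412e+00,  2.35870159e-05,  2.85485265e+00]), 'force': array([ 0.31382621, -0.69968558,  0.10974369]), 'torque': array([ 0.04666124,  0.02758061, -0.08507554]), 'gripper_force': 0.0, 'width': 85.49872309911758}
```

View pics/scene1.png

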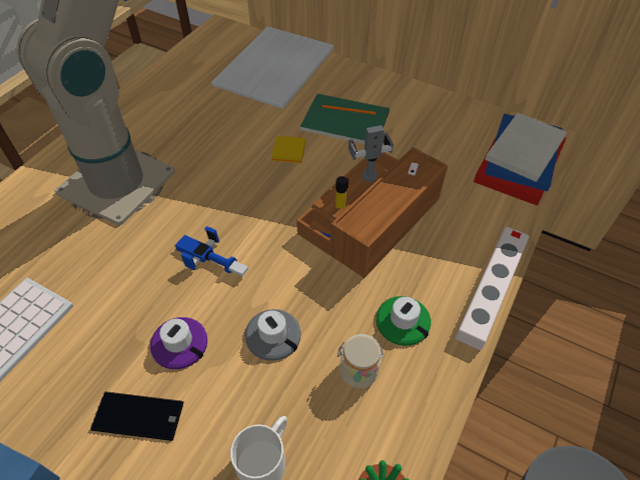

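View pics/top1.png

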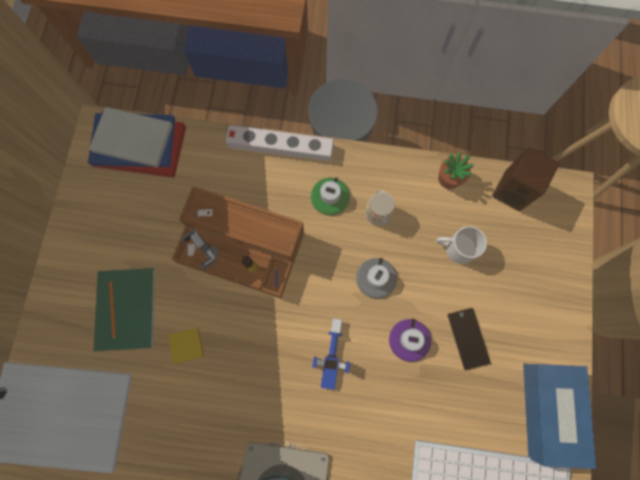

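The scene view has three stands: purple (178,342), grey (273,333) and green (404,320). It also has two clamps: blue, lying at (208,252), and grey, upright in the organiser at (373,145). The grey stand and the grey upright clamp fit the description. I'll confirm in an enlarged crop.

```bash
python3 - <<'E'
from h import *
s,t=load('scene'),load('top')
def crop(im,u,v,w,h,k): return cv2.resize(im['color'][v:v+h,u:u+w],(w*k,h*k),interpolation=cv2.INTER_CUBIC)
a=crop(s,230,290,80,60,5);b=crop(t,350,248,80,60,5)
c=crop(s,335,115,80,60,5);d=crop(t,165,215,80,60,5)
save(np.vstack([np.hstack([a,b]),np.hstack([c,d])]),'crops.png')
P=cloud(s);Q=cloud(t)
for n,C,im,box in(('s',P,s,(230,290,80,70)),('t',Q,t,(350,248,60,60))):
    u,v,w,h=box;p=C[v:v+h,u:u+w].reshape(-1,3)
    for lo,hi in((10,22),(46,58)):
        m=(p[:,2]>lo)&(p[:,2]<hi);q=p[m]
        (cx,cy),r=cv2.minEnclosingCircle(q[:,:2].astype(np.float32)); print(n,lo,m.sum(),np.median(q[:,2]),cx,cy,r)
for n,C,box in(('s',P,(340,118,60,65)),('t',Q,(170,220,60,55))):
    u,v,w,h=box;p=C[v:v+h,u:u+w].reshape(-1,3)
    for lo,hi in((110,118),(118,155),(155,185),(185,200)):
        q=p[(p[:,2]>lo)&(p[:,2]<hi)]
        if len(q)>5:
            print(n,lo,len(q),q.mean(0),cv2.minAreaRect(q[:,:2].astype(np.float32)))
E
```

```text
s 10 1320 13.764545076858553 556.0645751953125 -169.062744140625 55.00157165527344
s 46 512 52.02298768850068 555.1065673828125 -168.18760681152344 28.278980255126953
t 10 843 13.869806161312908 554.8148193359375 -167.81199645996094 55.3664665222168
t 46 291 52.02367660623531 554.7801513671875 -167.38052368164062 27.045516967773438
s 110 70 [588.05702865 254.05402676 111.79539427] ((593.0406494140625, 252.08267211914062), (72.83749389648438, 68.97843170166016), 32.84504699707031)
s 118 595 [546.15708821 260.0804651  139.33912825] ((528.6343994140625, 243.44830322265625), (171.15635681152344, 76.91267395019531), 72.02647399902344)
s 155 189 [552.45720279 262.54324269 169.94051553] ((556.425537109375, 279.77752685546875), (67.1337890625, 27.446393966674805), 61.189231872558594)
s 185 167 [551.56072135 265.71531327 194.33433733] ((549.1705932617188, 269.14019775390625), (37.012847900390625, 23.430612564086914), 48.892333984375)
t 110 72 [602.50415843 279.74317653 112.02902814] ((615.8274536132812, 282.44195556640625), (131.050048828125, 32.948394775390625), 80.35494995117188)
t 118 260 [535.94694348 271.95871411 143.95849332] ((540.9227905273438, 278.3155517578125), (92.7052001953125, 44.0285758972168), 45.195255279541016)
t 155 40 [540.96332265 260.00408355 170.99259116] ((554.84619140625, 280.76824951171875), (61.862640380859375, 22.612777709960938), 57.86210250854492)
t 185 116 [548.07378494 268.65134879 196.43583435] ((549.89501953125, 270.24609375), (37.92280197143555, 18.64208221435547), 44.8033447265625)
```

View pics/crops.png

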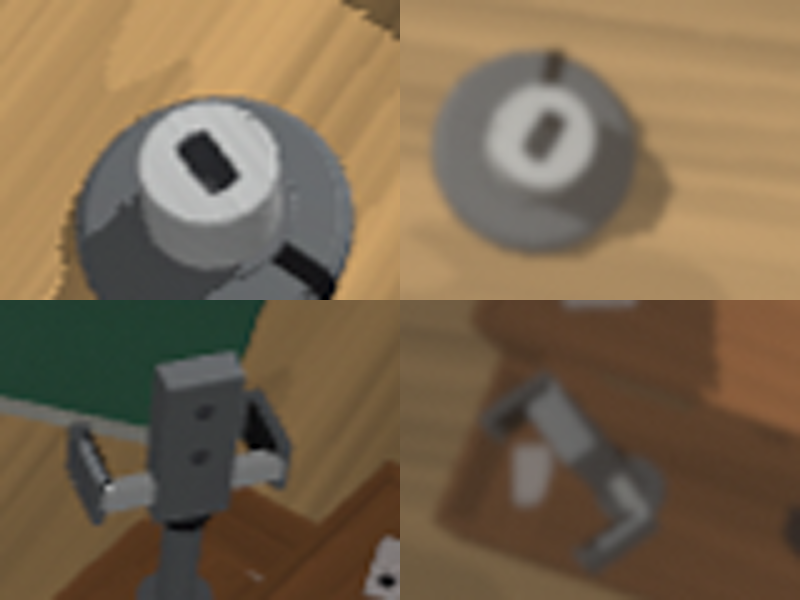

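The crops confirm both. The grey stand has its slot at scene (292,345) / top (381,262), and its bore is visibly turned. The grey clamp stands upright with its jaws opening towards -x,+y. Next I'll measure the slot, the bore and the clamp yaw.

```bash
python3 - <<'E'
from h import *
c0=np.array([555.,-168.])
def onplane(im,u,v,z):
    T=im['T'];d=np.stack([(u-im['cx'])/im['fx'],(v-im['cy'])/im['fy'],np.ones_like(u,float)],-1)@T[:3,:3].T
    o=T[:3,3];return (o+d*((z-o[2])/d[...,2])[...,None])[...,:2]
for n in('scene','top'):
    im=load(n);g=im['color'].astype(int).max(-1);v,u=np.mgrid[:480,:640]
    for z,lab in((52,'bore'),(16,'slot')):
        p=onplane(im,u,v,z)-c0;r=np.hypot(*np.moveaxis(p,-1,0))
        if lab=='bore': m=(r<18)&(g<130)
        else: m=(r<60)&(r>33)&(g<(45 if n=='scene' else 75))
        cnt,L,st,ce=cv2.connectedComponentsWithStats(m.astype(np.uint8))
        for k in range(1,cnt):
            if st[k,4]<12: continue
            q=p[L==k];w,V=np.linalg.eigh(np.cov(q.T));a=np.degrees(np.arctan2(V[1,1],V[0,1]))%180
            print(n,lab,len(q),q.mean(0),'long axis',a,'sd',np.sqrt(w),'dir',np.degrees(np.arctan2(q.mean(0)[1],q.mean(0)[0])),g[L==k].mean())
    P=cloud(im)
    # block top
    sel=(P[...,2]>193)&(P[...,2]<204)&(np.hypot(P[...,0]-550,P[...,1]-270)<35)
    q=P[sel][:,:2];w,V=np.linalg.eigh(np.cov(q.T));print(n,'blocktop',sel.sum(),q.mean(0),np.degrees(np.arctan2(V[1,1],V[0,1]))%180,np.sqrt(w),np.median(P[sel][:,2]))
    if n=='scene':
        # organiser rear tier top edges
        sel=(abs(P[...,2]-110)<2)&(np.hypot(P[...,0]-620,P[...,1]-200)<250);q=P[sel][:,:2]
        print(cv2.minAreaRect(q.astype(np.float32)))
E
```

```text
scene bore 96 [ 0.6391191  -0.02213472] long axis 156.12865238413744 sd [4.18047239 7.80365607] dir -1.9835415772076297 57.041666666666664
scene slot 55 [46.58357078 -5.98197789] long axis 169.29205524918174 sd [2.56180203 7.58454127] dir -7.317527404688154 23.363636363636363
scene blocktop 118 [550.8186305  267.40415629] 46.291992880371694 [ 5.69972493 10.67241993] 197.6003778305228
((605.7565307617188, 202.94557189941406), (302.06988525390625, 153.21810913085938), 79.50534057617188)
top bore 50 [0.93924732 0.48825761] long axis 158.0853328895607 sd [3.75847709 7.36909333] dir 27.467180786913513 100.24
top blocktop 122 [548.74627441 269.6889874 ] 44.946443347693105 [ 5.26980037 10.69750264] 197.94813130771104
```

Call:
{"method": "step_arm", "body": {
  "plan": [
    {"dx": -0.094,"dy": -0.049,"gripper": 1},
    {"dx": -0.094,"dy": -0.049,"gripper": 1},
    {"dx": -0.094,"dy": -0.049,"gripper": 1},
    {"dx": -0.094,"dy": -0.049,"gripper": 1},
    {"dx": -0.094,"dy": -0.049,"gripper": 1},
    {"dx": -0.094,"dy": -0.049,"gripper": 1},
    {"dx": -0.094,"dy": -0.049,"gripper": 1},
    {"dx": -0.094,"dy": -0.049,"gripper": 1},
    {"dx": -0.094,"dy": -0.049,"gripper": 1},
    {"dx": -0.094,"dy": -0.049,"gripper": 1},
    {"dx": -0.094,"dy": -0.049,"gripper": 1},
    {"dx": -0.094,"dy": -0.049,"gripper": 1},
    {"dx": -0.094,"dy": -0.049,"gripper": 1},
    {"dx": -0.094,"dy": -0.049,"gripper": 1},
    {"dx": -0.094,"dy": -0.049,"gripper": 1},
    {"dx": -0.094,"dy": -0.049,"gripper": 1}
  ]
}}

```text
invalid input
```

Call:
{"method": "step_arm", "body": {
  "plan": [
    {"az": 0.083,"gripper": 1},
    {"az": 0.083,"gripper": 1},
    {"az": 0.083,"gripper": 1},
    {"az": 0.083,"gripper": 1},
    {"az": 0.083,"gripper": 1},
    {"az": 0.083,"gripper": 1},
    {"az": 0.083,"gripper": 1},
    {"az": 0.083,"gripper": 1},
    {"az": 0.083,"gripper": 1},
    {"az": 0.083,"gripper": 1},
    {"az": 0.083,"gripper": 1},
    {"az": 0.083,"gripper": 1},
    {"az": 0.083,"gripper": 1},
    {"az": 0.083,"gripper": 1},
    {"az": 0.083,"gripper": 1},
    {"az": 0.08,"gripper": 1},
    {"gripper": 1}
  ]
}}

```text
invalid input
```

Call:
{"method": "step_arm", "body": {
  "plan": [
    {"dx": -0.094,"dy": -0.049,"dz": 0,"ax": 0,"ay": 0,"az": 0,"gripper": 1}
  ]
}}

```text
clock: 0.22
eef_pos: [203.9, 602.6, 252.5]
tool_rot: [-3.141, -0.002, 2.86]
force: [0.9, -0.7, -0.4]
width: 85.8
gripper_force: 0.0
```

Call:
{"method": "step_arm", "body": {
  "plan": [
    {"dx": -0.118,"dy": -0.062,"dz": 0,"ax": 0,"ay": 0,"az": 0,"gripper": 1},
    {"dx": -0.118,"dy": -0.062,"dz": 0,"ax": 0,"ay": 0,"az": 0,"gripper": 1},
    {"dx": -0.118,"dy": -0.062,"dz": 0,"ax": 0,"ay": 0,"az": 0,"gripper": 1},
    {"dx": -0.118,"dy": -0.062,"dz": 0,"ax": 0,"ay": 0,"az": 0,"gripper": 1},
    {"dx": -0.118,"dy": -0.062,"dz": 0,"ax": 0,"ay": 0,"az": 0,"gripper": 1},
    {"dx": -0.118,"dy": -0.062,"dz": 0,"ax": 0,"ay": 0,"az": 0,"gripper": 1},
    {"dx": -0.118,"dy": -0.062,"dz": 0,"ax": 0,"ay": 0,"az": 0,"gripper": 1},
    {"dx": -0.118,"dy": -0.062,"dz": 0,"ax": 0,"ay": 0,"az": 0,"gripper": 1},
    {"dx": -0.118,"dy": -0.062,"dz": 0,"ax": 0,"ay": 0,"az": 0,"gripper": 1},
    {"dx": -0.118,"dy": -0.062,"dz": 0,"ax": 0,"ay": 0,"az": 0,"gripper": 1},
    {"dx": -0.118,"dy": -0.062,"dz": 0,"ax": 0,"ay": 0,"az": 0,"gripper": 1},
    {"dx": -0.118,"dy": -0.062,"dz": 0,"ax": 0,"ay": 0,"az": 0,"gripper": 1}
  ]
}}

```text
clock: 1.72
eef_pos: [551.6, 266.0, 252.9]
tool_rot: [-3.141, -0.001, 2.855]
force: [1.0, -0.2, -0.8]
width: 85.4
gripper_force: 0.0
```

Call:
{"method": "step_arm", "body": {
  "plan": [
    {"dx": 0,"dy": 0,"dz": 0,"ax": 0,"ay": 0,"az": 0.095,"gripper": 1},
    {"dx": 0,"dy": 0,"dz": 0,"ax": 0,"ay": 0,"az": 0.095,"gripper": 1},
    {"dx": 0,"dy": 0,"dz": 0,"ax": 0,"ay": 0,"az": 0.095,"gripper": 1},
    {"dx": 0,"dy": 0,"dz": 0,"ax": 0,"ay": 0,"az": 0.095,"gripper": 1},
    {"dx": 0,"dy": 0,"dz": 0,"ax": 0,"ay": 0,"az": 0.095,"gripper": 1},
    {"dx": 0,"dy": 0,"dz": 0,"ax": 0,"ay": 0,"az": 0.095,"gripper": 1},
    {"dx": 0,"dy": 0,"dz": 0,"ax": 0,"ay": 0,"az": 0.095,"gripper": 1},
    {"dx": 0,"dy": 0,"dz": 0,"ax": 0,"ay": 0,"az": 0.095,"gripper": 1},
    {"dx": 0,"dy": 0,"dz": 0,"ax": 0,"ay": 0,"az": 0.095,"gripper": 1},
    {"dx": 0,"dy": 0,"dz": 0,"ax": 0,"ay": 0,"az": 0.095,"gripper": 1},
    {"dx": 0,"dy": 0,"dz": 0,"ax": 0,"ay": 0,"az": 0.095,"gripper": 1},
    {"dx": 0,"dy": 0,"dz": 0,"ax": 0,"ay": 0,"az": 0.095,"gripper": 1},
    {"dx": 0,"dy": 0,"dz": 0,"ax": 0,"ay": 0,"az": 0.095,"gripper": 1},
    {"dx": 0,"dy": 0,"dz": 0,"ax": 0,"ay": 0,"az": 0.083,"gripper": 1},
    {"dx": 0,"dy": 0,"dz": 0,"ax": 0,"ay": 0,"az": 0,"gripper": 1},
    {"dx": 0,"dy": 0,"dz": 0,"ax": 0,"ay": 0,"az": 0,"gripper": 1}
  ]
}}

```text
clock: 3.72
eef_pos: [550.8, 267.2, 253.1]
tool_rot: [-3.141, 0.0, 0.787]
force: [0.5, -0.6, 1.5]
width: 85.4
gripper_force: 0.0
```

Call:
{"method": "step_arm", "body": {
  "plan": [
    {"dx": 0.002,"dy": -0.007,"dz": 0.05,"ax": 0,"ay": 0,"az": 0,"gripper": 1},
    {"dx": 0,"dy": 0,"dz": 0.06,"ax": 0,"ay": 0,"az": 0,"gripper": 1},
    {"dx": 0,"dy": 0,"dz": 0.06,"ax": 0,"ay": 0,"az": 0,"gripper": 1},
    {"dx": 0,"dy": 0,"dz": 0.05,"ax": 0,"ay": 0,"az": 0,"gripper": 1},
    {"dx": 0,"dy": 0,"dz": 0.04,"ax": 0,"ay": 0,"az": 0,"gripper": 1},
    {"dx": 0,"dy": 0,"dz": 0,"ax": 0,"ay": 0,"az": 0,"gripper": 1},
    {"dx": 0,"dy": 0,"dz": 0,"ax": 0,"ay": 0,"az": 0,"gripper": 1}
  ]
}}

```text
clock: 4.6
eef_pos: [550.5, 269.0, 175.7]
tool_rot: [3.141, -0.001, 0.784]
force: [-0.1, -0.8, -0.2]
width: 85.1
gripper_force: 0.0
```

Call:
{"method": "step_arm", "body": {
  "plan": [
    {"dx": 0,"dy": 0,"dz": 0,"ax": 0,"ay": 0,"az": 0,"gripper": 0.6},
    {"dx": 0,"dy": 0,"dz": 0,"ax": 0,"ay": 0,"az": 0,"gripper": 0.5},
    {"dx": 0,"dy": 0,"dz": 0,"ax": 0,"ay": 0,"az": 0,"gripper": 0.4},
    {"dx": 0,"dy": 0,"dz": 0,"ax": 0,"ay": 0,"az": 0,"gripper": 0.3},
    {"dx": 0,"dy": 0,"dz": 0,"ax": 0,"ay": 0,"az": 0,"gripper": 0.2},
    {"dx": 0,"dy": 0,"dz": 0,"ax": 0,"ay": 0,"az": 0,"gripper": 0},
    {"dx": 0,"dy": 0,"dz": 0,"ax": 0,"ay": 0,"az": 0,"gripper": 0},
    {"dx": 0,"dy": 0,"dz": 0,"ax": 0,"ay": 0,"az": 0,"gripper": 0},
    {"dx": 0,"dy": 0,"dz": 0,"ax": 0,"ay": 0,"az": 0,"gripper": 0},
    {"dx": 0,"dy": 0,"dz": 0,"ax": 0,"ay": 0,"az": 0,"gripper": 0}
  ]
}}

```text
clock: 5.85
eef_pos: [550.0, 269.1, 175.5]
tool_rot: [-3.141, -0.0, 0.784]
force: [-1.9, 0.4, 3.7]
width: 17.2
gripper_force: 58.6
```

Call:
{"method": "step_arm", "body": {
  "plan": [
    {"dx": 0,"dy": 0,"dz": -0.02,"ax": 0,"ay": 0,"az": 0,"gripper": 0},
    {"dx": 0,"dy": 0,"dz": -0.04,"ax": 0,"ay": 0,"az": 0,"gripper": 0},
    {"dx": 0,"dy": 0,"dz": -0.05,"ax": 0,"ay": 0,"az": 0,"gripper": 0},
    {"dx": 0,"dy": 0,"dz": -0.06,"ax": 0,"ay": 0,"az": 0,"gripper": 0},
    {"dx": 0,"dy": 0,"dz": -0.08,"ax": 0,"ay": 0,"az": 0,"gripper": 0},
    {"dx": 0,"dy": 0,"dz": -0.08,"ax": 0,"ay": 0,"az": 0,"gripper": 0},
    {"dx": 0,"dy": 0,"dz": -0.08,"ax": 0,"ay": 0,"az": 0,"gripper": 0},
    {"dx": 0,"dy": 0,"dz": -0.06,"ax": 0,"ay": 0,"az": 0,"gripper": 0},
    {"dx": 0,"dy": 0,"dz": 0,"ax": 0,"ay": 0,"az": 0,"gripper": 0}
  ]
}}

```text
clock: 6.98
eef_pos: [551.0, 269.0, 318.7]
tool_rot: [3.14, -0.004, 0.784]
force: [0.1, -0.2, -2.8]
width: 17.4
gripper_force: 58.5
```

Call:
{"method": "step_arm", "body": {
  "plan": [
    {"dx": -0.036,"dy": 0.037,"dz": 0,"ax": 0,"ay": 0,"az": 0,"gripper": 0},
    {"dx": -0.073,"dy": 0.075,"dz": 0,"ax": 0,"ay": 0,"az": 0,"gripper": 0},
    {"dx": -0.073,"dy": 0.075,"dz": 0,"ax": 0,"ay": 0,"az": 0,"gripper": 0},
    {"dx": -0.073,"dy": 0.075,"dz": 0,"ax": 0,"ay": 0,"az": 0,"gripper": 0},
    {"dx": -0.073,"dy": 0.075,"dz": 0,"ax": 0,"ay": 0,"az": 0,"gripper": 0},
    {"dx": -0.073,"dy": 0.075,"dz": 0,"ax": 0,"ay": 0,"az": 0,"gripper": 0},
    {"dx": -0.073,"dy": 0.075,"dz": 0,"ax": 0,"ay": 0,"az": 0,"gripper": 0},
    {"dx": -0.073,"dy": 0.075,"dz": 0,"ax": 0,"ay": 0,"az": 0,"gripper": 0},
    {"dx": -0.073,"dy": 0.075,"dz": 0,"ax": 0,"ay": 0,"az": 0,"gripper": 0},
    {"dx": -0.073,"dy": 0.075,"dz": 0,"ax": 0,"ay": 0,"az": 0,"gripper": 0},
    {"dx": -0.073,"dy": 0.075,"dz": 0,"ax": 0,"ay": 0,"az": 0,"gripper": 0},
    {"dx": -0.073,"dy": 0.075,"dz": 0,"ax": 0,"ay": 0,"az": 0,"gripper": 0},
    {"dx": -0.073,"dy": 0.075,"dz": 0,"ax": 0,"ay": 0,"az": 0,"gripper": 0},
    {"dx": -0.073,"dy": 0.075,"dz": 0,"ax": 0,"ay": 0,"az": 0,"gripper": 0},
    {"dx": -0.036,"dy": 0.037,"dz": 0,"ax": 0,"ay": 0,"az": 0,"gripper": 0},
    {"dx": 0,"dy": 0,"dz": 0,"ax": 0,"ay": 0,"az": 0,"gripper": 0}
  ]
}}

```text
clock: 8.98
eef_pos: [554.6, -171.3, 315.9]
tool_rot: [-3.141, 0.001, 0.782]
force: [-0.1, 1.4, -1.7]
width: 17.4
gripper_force: 58.7
```

Call:
{"method": "step_arm", "body": {
  "plan": [
    {"dx": 0,"dy": 0,"dz": 0,"ax": 0,"ay": 0,"az": -0.044,"gripper": 0},
    {"dx": 0,"dy": 0,"dz": 0,"ax": 0,"ay": 0,"az": -0.08,"gripper": 0},
    {"dx": 0,"dy": 0,"dz": 0,"ax": 0,"ay": 0,"az": -0.08,"gripper": 0},
    {"dx": 0,"dy": 0,"dz": 0,"ax": 0,"ay": 0,"az": -0.08,"gripper": 0},
    {"dx": 0,"dy": 0,"dz": 0,"ax": 0,"ay": 0,"az": -0.08,"gripper": 0},
    {"dx": 0,"dy": 0,"dz": 0,"ax": 0,"ay": 0,"az": -0.08,"gripper": 0},
    {"dx": 0,"dy": 0,"dz": 0,"ax": 0,"ay": 0,"az": -0.08,"gripper": 0},
    {"dx": 0,"dy": 0,"dz": 0,"ax": 0,"ay": 0,"az": -0.08,"gripper": 0},
    {"dx": 0,"dy": 0,"dz": 0,"ax": 0,"ay": 0,"az": -0.08,"gripper": 0},
    {"dx": 0,"dy": 0,"dz": 0,"ax": 0,"ay": 0,"az": -0.08,"gripper": 0},
    {"dx": 0,"dy": 0,"dz": 0,"ax": 0,"ay": 0,"az": -0.08,"gripper": 0},
    {"dx": 0,"dy": 0,"dz": 0,"ax": 0,"ay": 0,"az": -0.08,"gripper": 0},
    {"dx": 0,"dy": 0,"dz": 0,"ax": 0,"ay": 0,"az": -0.08,"gripper": 0},
    {"dx": 0,"dy": 0,"dz": 0,"ax": 0,"ay": 0,"az": -0.08,"gripper": 0},
    {"dx": 0,"dy": 0,"dz": 0,"ax": 0,"ay": 0,"az": -0.08,"gripper": 0},
    {"dx": 0,"dy": 0,"dz": 0,"ax": 0,"ay": 0,"az": -0.08,"gripper": 0},
    {"dx": 0,"dy": 0,"dz": 0,"ax": 0,"ay": 0,"az": 0,"gripper": 0},
    {"dx": 0,"dy": 0,"dz": 0,"ax": 0,"ay": 0,"az": 0,"gripper": 0}
  ]
}}

```text
clock: 11.22
eef_pos: [555.5, -169.2, 316.2]
tool_rot: [3.141, -0.001, 2.738]
force: [0.7, 0.1, -2.7]
width: 17.1
gripper_force: 58.7
```

Call:
{"method": "step_arm", "body": {
  "plan": [
    {"dx": 0,"dy": 0,"dz": 0.05,"ax": 0,"ay": 0,"az": 0,"gripper": 0},
    {"dx": 0,"dy": 0,"dz": 0.08,"ax": 0,"ay": 0,"az": 0,"gripper": 0},
    {"dx": 0,"dy": 0,"dz": 0.08,"ax": 0,"ay": 0,"az": 0,"gripper": 0},
    {"dx": 0,"dy": 0,"dz": 0.06,"ax": 0,"ay": 0,"az": 0,"gripper": 0},
    {"dx": 0,"dy": 0,"dz": 0.03,"ax": 0,"ay": 0,"az": 0,"gripper": 0},
    {"dx": 0,"dy": 0,"dz": 0,"ax": 0,"ay": 0,"az": 0,"gripper": 0}
  ]
}}

```text
clock: 11.98
eef_pos: [555.1, -169.9, 225.4]
tool_rot: [-3.141, -0.002, 2.738]
force: [1.1, -0.3, -2.9]
width: 17.6
gripper_force: 58.7
```

```bash
python3 - <<'E'
from h import *
s=grab('scene');t=grab('top')
a=cv2.resize(s['color'][230:380,200:340],(560,600),interpolation=cv2.INTER_CUBIC)
save(a,'close.png')
st=ctrl.read_state();print(st['eef_pos'],st['tool_rot'],st['qpos'])
P=cloud(s)
# shank/post/shoulder points near axis
p=P[230:380,200:340].reshape(-1,3);d=np.hypot(p[:,0]-555.5,p[:,1]+168.5)
for lo,hi in((58,72),(76,106),(107,113),(120,165),(172,200)):
    q=p[(d<40)&(p[:,2]>lo)&(p[:,2]<hi)]
    if len(q)>4:print(lo,len(q),q.mean(0),q.min(0),q.max(0))
# shank bbox pts
T=np.linalg.inv(s['T'])
for z in(52,74.5,108.5,172):
    c=T@[555.5,-168.5,z,1];print(z,s['fx']*c[0]/c[2]+s['cx'],s['fy']*c[1]/c[2]+s['cy'])
E
```

```text
[ 555.89468085 -170.18281631  226.70229863] [3.14152217e+00 9.10630913e-04 2.73834183e+00] [ 0.16826201  0.56204827  0.1245071   1.7475042  -0.08920206  0.83660633
  1.50110679]
76 41 [ 560.97383431 -175.6124723    85.56041174] [ 548.23951879 -179.35787546   76.42782137] [ 567.7303056  -169.15341874  105.49320459]
107 33 [ 560.27283093 -179.2073334   110.80826734] [ 534.50060548 -188.19807629  107.38260226] [ 570.60960857 -166.33340141  112.82277719]
120 46 [ 555.21701504 -176.68118267  149.28093566] [ 546.96717593 -179.81332312  126.64248084] [ 562.7669341  -167.06911652  163.26043007]
172 167 [ 569.21452956 -180.87586813  189.2266239 ] [ 538.07445538 -198.16228701  172.06488644] [ 591.6960246  -167.97333513  199.99984697]
52 270.7985070917729 322.08638364236515
74.5 269.9850381710016 316.14052616372186
108.5 268.698972820318 306.7403375540138
172 266.094952862771 287.70687340588574
```

View pics/close.png

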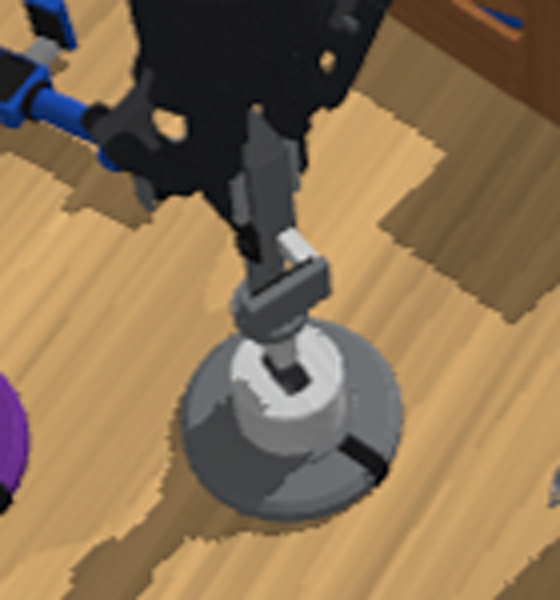

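The shank hangs at crop (285,345), just above the bore mouth (288,372), roughly aligned with it. The slot is at (363,458). Next I'll fit the post axis, using the same camera as for the bore.

```bash
python3 - <<'E'
from h import *
from scipy.optimize import least_squares
st=[ctrl.read_state()['eef_pos'] for _ in range(1)];print(st)
s=load('scene');P=cloud(s);p=P[230:380,200:340].reshape(-1,3)
d=np.hypot(p[:,0]-555.5,p[:,1]+168.5)
def fit(lo,hi,r,dm):
    q=p[(d<dm)&(p[:,2]>lo)&(p[:,2]<hi)]
    f=least_squares(lambda c:np.hypot(q[:,0]-c[0],q[:,1]-c[1])-r,[555,-169],loss='soft_l1');print(lo,hi,len(q),f.x,np.median(abs(f.fun)))
fit(116,150,9,14);fit(20,49,27,32)
q=p[(d<16)&(p[:,2]>76)&(p[:,2]<104)];print(q[:, :2].round(1).tolist()[::3])
E
```

```text
[array([ 555.89468085, -170.18281631,  226.70229863])]
116 150 24 [ 553.38499232 -169.70734578] 0.37792954944701407
20 49 249 [ 554.8843435  -168.45178515] 0.6471372668975199
[[564.3, -169.8], [564.2, -172.9], [551.3, -174.9], [560.6, -177.6], [564.2, -173.4], [555.1, -177.0], [562.8, -177.8], [564.2, -170.9], [561.2, -179.1], [563.1, -172.8], [560.3, -178.3], [563.5, -173.6], [562.0, -178.0], [561.9, -178.3]]
```

Call:
{"method": "step_arm", "body": {
  "plan": [
    {"dx": -0.001,"dy": 0.006,"dz": 0.02,"ax": 0,"ay": 0,"az": 0,"gripper": 0},
    {"dx": 0,"dy": 0,"dz": 0.02,"ax": 0,"ay": 0,"az": 0,"gripper": 0},
    {"dx": 0,"dy": 0,"dz": 0.015,"ax": 0,"ay": 0,"az": 0,"gripper": 0},
    {"dx": 0,"dy": 0,"dz": 0.01,"ax": 0,"ay": 0,"az": 0,"gripper": 0},
    {"dx": 0,"dy": 0,"dz": 0.007,"ax": 0,"ay": 0,"az": 0,"gripper": 0},
    {"dx": 0,"dy": 0,"dz": 0.005,"ax": 0,"ay": 0,"az": 0,"gripper": 0}
  ]
}}

```text
clock: 12.82
eef_pos: [556.5, -168.6, 203.1]
tool_rot: [3.142, 0.0, 2.738]
force: [-0.6, -0.1, -2.6]
width: 17.1
gripper_force: 58.7
```

Call:
{"method": "step_arm", "body": {
  "plan": [
    {"dx": 0,"dy": 0,"dz": 0.006,"ax": 0,"ay": 0,"az": 0,"gripper": 0},
    {"dx": 0,"dy": 0,"dz": 0.006,"ax": 0,"ay": 0,"az": 0,"gripper": 0},
    {"dx": 0,"dy": 0,"dz": 0,"ax": 0,"ay": 0,"az": 0,"gripper": 0}
  ]
}}

```text
clock: 13.2
eef_pos: [556.4, -168.5, 199.4]
tool_rot: [3.142, -0.0, 2.739]
force: [-0.4, -0.4, -2.0]
width: 17.5
gripper_force: 58.7
```

Call:
{"method": "step_arm", "body": {
  "plan": [
    {"dx": 0,"dy": 0,"dz": 0.01,"ax": 0,"ay": 0,"az": 0,"gripper": 0},
    {"dx": 0,"dy": 0,"dz": 0.01,"ax": 0,"ay": 0,"az": 0,"gripper": 0},
    {"dx": 0,"dy": 0,"dz": 0.01,"ax": 0,"ay": 0,"az": 0,"gripper": 0},
    {"dx": 0,"dy": 0,"dz": 0,"ax": 0,"ay": 0,"az": 0,"gripper": 0}
  ]
}}

```text
clock: 13.7
eef_pos: [556.4, -168.5, 190.2]
tool_rot: [-3.142, -0.001, 2.738]
force: [0.2, 0.4, -1.8]
width: 17.1
gripper_force: 58.7
```

Call:
{"method": "step_arm", "body": {
  "plan": [
    {"dx": 0,"dy": 0,"dz": 0.01,"ax": 0,"ay": 0,"az": 0,"gripper": 0},
    {"dx": 0,"dy": 0,"dz": 0.01,"ax": 0,"ay": 0,"az": 0,"gripper": 0},
    {"dx": 0,"dy": 0,"dz": 0.01,"ax": 0,"ay": 0,"az": 0,"gripper": 0},
    {"dx": 0,"dy": 0,"dz": 0.01,"ax": 0,"ay": 0,"az": 0,"gripper": 0},
    {"dx": 0,"dy": 0,"dz": 0,"ax": 0,"ay": 0,"az": 0,"gripper": 0}
  ]
}}

```text
clock: 14.32
eef_pos: [556.4, -168.5, 178.3]
tool_rot: [-3.142, -0.0, 2.739]
force: [-0.0, 0.5, -2.8]
width: 17.3
gripper_force: 58.7
```

Call:
{"method": "step_arm", "body": {
  "plan": [
    {"dx": 0,"dy": 0,"dz": 0.008,"ax": 0,"ay": 0,"az": 0,"gripper": 0},
    {"dx": 0,"dy": 0,"dz": 0.007,"ax": 0,"ay": 0,"az": 0,"gripper": 0},
    {"dx": 0,"dy": 0,"dz": 0.003,"ax": 0,"ay": 0,"az": 0,"gripper": 0},
    {"dx": 0,"dy": 0,"dz": 0,"ax": 0,"ay": 0,"az": 0,"gripper": 0}
  ]
}}

```text
clock: 14.82
eef_pos: [556.5, -168.5, 173.1]
tool_rot: [-3.142, -0.0, 2.739]
force: [-0.0, -0.0, -2.5]
width: 17.5
gripper_force: 58.7
```

Call:
{"method": "step_arm", "body": {
  "plan": [
    {"dx": 0,"dy": 0,"dz": 0.003,"ax": 0,"ay": 0,"az": 0,"gripper": 0},
    {"dx": 0,"dy": 0,"dz": 0,"ax": 0,"ay": 0,"az": 0,"gripper": 0}
  ]
}}

```text
clock: 15.08
eef_pos: [556.5, -168.5, 172.2]
tool_rot: [3.142, -0.0, 2.739]
force: [0.2, -0.0, -2.5]
width: 17.5
gripper_force: 58.7
```

Call:
{"method": "step_arm", "body": {
  "plan": [
    {"dx": 0,"dy": 0,"dz": 0.003,"ax": 0,"ay": 0,"az": 0,"gripper": 0},
    {"dx": 0,"dy": 0,"dz": 0,"ax": 0,"ay": 0,"az": 0,"gripper": 0}
  ]
}}

```text
clock: 15.32
eef_pos: [556.6, -168.6, 171.4]
tool_rot: [-3.142, 0.0, 2.739]
force: [0.3, -1.1, -1.5]
width: 17.6
gripper_force: 58.9
```

Call:
{"method": "step_arm", "body": {
  "plan": [
    {"dx": 0,"dy": 0,"dz": 0.003,"ax": 0,"ay": 0,"az": 0,"gripper": 0},
    {"dx": 0,"dy": 0,"dz": 0,"ax": 0,"ay": 0,"az": 0,"gripper": 0}
  ]
}}

```text
clock: 15.58
eef_pos: [556.7, -168.7, 171.3]
tool_rot: [3.141, 0.001, 2.738]
force: [-0.9, 0.3, 5.3]
width: 17.4
gripper_force: 59.9
```

Seated: the shoulder is on the hub, with 8 N up. Before turning I'll refine the stand's yaw from the first unobstructed pictures.

```bash
python3 - <<'E'
from h import *
def onplane(im,u,v,z):
    T=im['T'];d=np.stack([(u-im['cx'])/im['fx'],(v-im['cy'])/im['fy'],np.ones_like(u,float)],-1)@T[:3,:3].T
    o=T[:3,3];return (o+d*((z-o[2])/d[...,2])[...,None])[...,:2]
X,Y=np.meshgrid(np.arange(-80,80.1,.5),np.arange(-80,80.1,.5))
for n,(x0,y0) in(('scene',(555.,-168.4)),('top',(554.8,-167.6))):
    im=load(n);g=cv2.imread(f'pics/{n}1.png').max(-1).astype(np.float32)
    Ti=np.linalg.inv(im['T'])
    # rectified polar profile on the foot's top
    th=np.radians(np.arange(-40,40.1,.5))
    for dx,dy in((0,0),(1,1)):
      out=[]
      for r in np.arange(40,54,1.5):
        p=np.stack([x0+dx+r*np.cos(th),y0+dy+r*np.sin(th),16+0*th,1+0*th])
        c=Ti@p;uu=(im['fx']*c[0]/c[2]+im['cx']).astype(np.float32);vv=(im['fy']*c[1]/c[2]+im['cy']).astype(np.float32)
        o=cv2.remap(g,uu[None],vv[None],cv2.INTER_LINEAR)[0]
        w=np.clip(np.percentile(o,60)*.8-o,0,None);k=abs(np.degrees(th)+8)<22;w=w*k
        out.append((w*np.degrees(th)).sum()/w.sum())
      print(n,dx,dy,np.round(out,1),np.mean(out))
E
```

```text
scene 0 0 [-6.3 -6.3 -6.5 -6.3 -6.4 -6.4 -6.4 -6.6 -6.8 -7.5] -6.5452413296988325
scene 1 1 [-7.9 -8.  -7.9 -7.8 -7.7 -7.7 -7.8 -7.8 -8.4 -9. ] -8.005921115464186
top 0 0 [-5.  -5.5 -5.5 -5.6 -5.6 -5.6 -5.7 -5.4 -5.6 -5.6] -5.523237717424329
top 1 1 [-7.  -6.9 -7.1 -7.  -7.  -6.9 -7.  -6.8 -7.  -7. ] -6.988115537209147
```

Call:
{"method": "step_arm", "body": {
  "plan": [
    {"dx": 0,"dy": 0,"dz": -0.002,"ax": 0,"ay": 0,"az": 0.03,"gripper": 0},
    {"dx": 0,"dy": 0,"dz": 0,"ax": 0,"ay": 0,"az": 0.05,"gripper": 0},
    {"dx": 0,"dy": 0,"dz": 0,"ax": 0,"ay": 0,"az": 0.05,"gripper": 0},
    {"dx": 0,"dy": 0,"dz": 0,"ax": 0,"ay": 0,"az": 0.05,"gripper": 0},
    {"dx": 0,"dy": 0,"dz": 0,"ax": 0,"ay": 0,"az": 0.05,"gripper": 0},
    {"dx": 0,"dy": 0,"dz": 0,"ax": 0,"ay": 0,"az": 0.05,"gripper": 0}
  ]
}}

```text
clock: 16.32
eef_pos: [556.6, -168.3, 171.4]
tool_rot: [3.141, 0.0, 2.295]
force: [-0.9, -0.2, 3.1]
width: 17.3
gripper_force: 59.5
```

```bash
python3 -c "
from h import *
s=ctrl.read_state();print(s['force'],s['torque'],s['eef_pos'],s['tool_rot'])"
```

```text
[-0.87358845 -0.21429195  3.10407254] [0.12950453 0.32107891 0.13441651] [ 556.5851568  -168.33504915  171.3624075 ] [3.14143899e+00 5.25466510e-05 2.29527171e+00]
```

Call:
{"method": "step_arm", "body": {
  "plan": [
    {"dx": 0,"dy": 0,"dz": 0,"ax": 0,"ay": 0,"az": 0.05,"gripper": 0},
    {"dx": 0,"dy": 0,"dz": 0,"ax": 0,"ay": 0,"az": 0.05,"gripper": 0},
    {"dx": 0,"dy": 0,"dz": 0,"ax": 0,"ay": 0,"az": 0.05,"gripper": 0},
    {"dx": 0,"dy": 0,"dz": 0,"ax": 0,"ay": 0,"az": 0.05,"gripper": 0},
    {"dx": 0,"dy": 0,"dz": 0,"ax": 0,"ay": 0,"az": 0.05,"gripper": 0},
    {"dx": 0,"dy": 0,"dz": 0,"ax": 0,"ay": 0,"az": 0.05,"gripper": 0},
    {"dx": 0,"dy": 0,"dz": 0,"ax": 0,"ay": 0,"az": 0.05,"gripper": 0},
    {"dx": 0,"dy": 0,"dz": 0,"ax": 0,"ay": 0,"az": 0.05,"gripper": 0},
    {"dx": 0,"dy": 0,"dz": 0,"ax": 0,"ay": 0,"az": 0.05,"gripper": 0},
    {"dx": 0,"dy": 0,"dz": 0,"ax": 0,"ay": 0,"az": 0.05,"gripper": 0},
    {"dx": 0,"dy": 0,"dz": 0,"ax": 0,"ay": 0,"az": 0.035,"gripper": 0},
    {"dx": 0,"dy": 0,"dz": 0,"ax": 0,"ay": 0,"az": 0,"gripper": 0},
    {"dx": 0,"dy": 0,"dz": 0,"ax": 0,"ay": 0,"az": 0,"gripper": 0}
  ]
}}

```text
clock: 17.95
eef_pos: [556.3, -168.6, 171.4]
tool_rot: [-3.141, -0.0, 1.458]
force: [-2.5, 0.8, 5.3]
width: 17.3
gripper_force: 59.8
```

```bash
python3 - <<'E'
from h import *
s=grab('scene');t=grab('top');st=ctrl.read_state();print(st['force'],st['torque'],st['tool_rot'])
a=cv2.resize(s['color'][230:380,200:340],(560,600),interpolation=cv2.INTER_CUBIC)
save(a,'turned.png')
E
```

```text
[-1.87144297  0.83417332  5.27623042] [0.1735529  0.57337386 0.00974612] [-3.14143843e+00 -1.58337405e-04  1.45832595e+00]
```

View pics/turned.png

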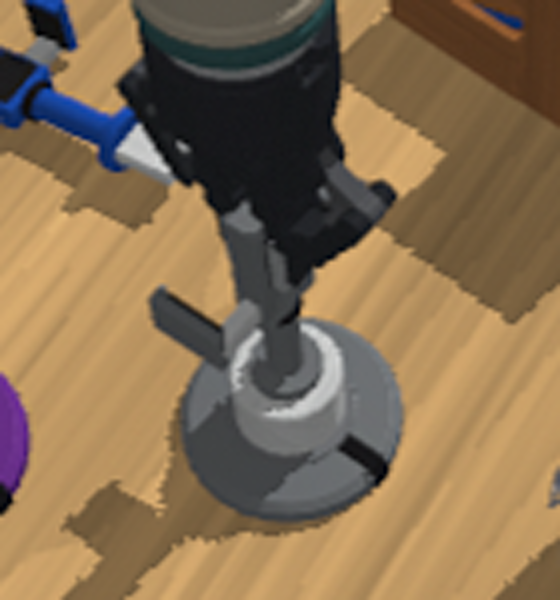

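Fully seated, with the jaws pointing away from the slot: the jaw is at (185,325) and the slot at (363,458). Letting go and retreating upwards.

Call:
{"method": "step_arm", "body": {
  "plan": [
    {"dx": 0,"dy": 0,"dz": 0,"ax": 0,"ay": 0,"az": 0,"gripper": 0.3},
    {"dx": 0,"dy": 0,"dz": 0,"ax": 0,"ay": 0,"az": 0,"gripper": 0.4},
    {"dx": 0,"dy": 0,"dz": 0,"ax": 0,"ay": 0,"az": 0,"gripper": 0.6},
    {"dx": 0,"dy": 0,"dz": 0,"ax": 0,"ay": 0,"az": 0,"gripper": 0.7},
    {"dx": 0,"dy": 0,"dz": 0,"ax": 0,"ay": 0,"az": 0,"gripper": 0.7},
    {"dx": 0,"dy": 0,"dz": 0,"ax": 0,"ay": 0,"az": 0,"gripper": 0.7}
  ]
}}

```text
clock: 18.8
eef_pos: [556.5, -168.5, 171.1]
tool_rot: [-3.142, 0.0, 1.458]
force: [-0.8, 0.8, -0.0]
width: 59.8
gripper_force: 0.0
```

Call:
{"method": "step_arm", "body": {
  "plan": [
    {"dx": 0,"dy": 0,"dz": -0.03,"ax": 0,"ay": 0,"az": 0,"gripper": 0.7},
    {"dx": 0,"dy": 0,"dz": -0.05,"ax": 0,"ay": 0,"az": 0,"gripper": 0.7},
    {"dx": 0,"dy": 0,"dz": -0.08,"ax": 0,"ay": 0,"az": 0,"gripper": 0.7},
    {"dx": 0,"dy": 0,"dz": -0.1,"ax": 0,"ay": 0,"az": 0,"gripper": 0.7},
    {"dx": 0,"dy": 0,"dz": -0.1,"ax": 0,"ay": 0,"az": 0,"gripper": 0.7},
    {"dx": 0,"dy": 0,"dz": -0.1,"ax": 0,"ay": 0,"az": 0,"gripper": 0.7},
    {"dx": 0,"dy": 0,"dz": 0,"ax": 0,"ay": 0,"az": 0,"gripper": 0.7}
  ]
}}

```text
clock: 19.68
eef_pos: [557.8, -169.5, 312.6]
tool_rot: [3.135, 0.001, 1.458]
force: [-0.4, -0.4, -0.3]
width: 59.6
gripper_force: 0.0
```

```bash
python3 - <<'E'
from h import *
s=grab('scene');t=grab('top')
a=cv2.resize(s['color'][210:380,180:340],(565,600),interpolation=cv2.INTER_CUBIC)
save(a,'final.png')
for n in('scene','top'):
    im=load(n);P=cloud(im)
    d=np.hypot(P[...,0]-555.5,P[...,1]+168)
    sel=(P[...,2]>188)&(P[...,2]<200)&(d<32);q=P[sel][:,:2]
    if len(q)>20:
        w,V=np.linalg.eigh(np.cov(q.T));print(n,len(q),q.mean(0),np.degrees(np.arctan2(V[1,1],V[0,1]))%180-90,cv2.minAreaRect(q.astype(np.float32)),np.median(P[sel][:,2]),np.sqrt(w))
    sel=(P[...,2]>118)&(P[...,2]<150)&(d>35)&(d<70);q=P[sel]
    print(len(q),q.mean(0) if len(q) else '')
E
```

```text
scene 212 [ 556.49674106 -169.16436347] -5.430747513245194 ((555.091796875, -168.41656494140625), (35.83710479736328, 19.311552047729492), 82.93216705322266) 193.79501310941168 [ 5.37518046 10.69502394]
342 [ 544.16651052 -182.17749846  139.63268066]
0
```

View pics/final.png

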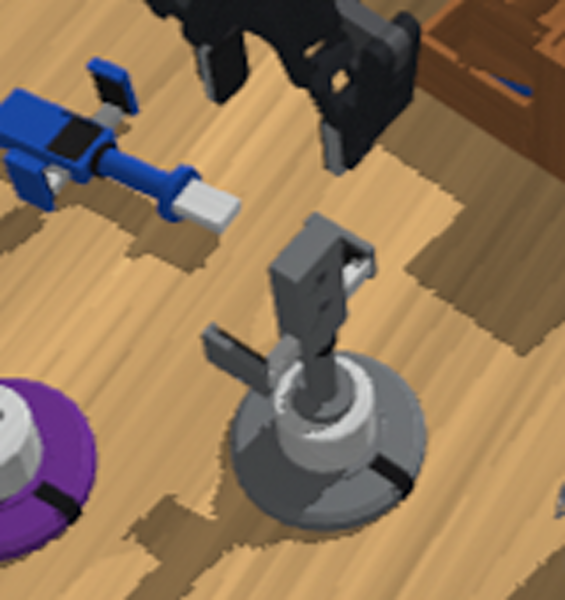

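The clamp is home: its top is at 193.8 mm, against 194 mm expected. It stands upright at yaw of about -6.5°, which matches the stand, and the gripper is clear. Handing in.

```bash
python3 -c "
from cell import ctrl
print(ctrl.finish_job())"
```

```text
the job is handed in; nothing more can be done
None
```

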